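# Load a brass ring through the dust flap of a bench gauge

### The job

Take the brass ring from the cork pad and set it flat on the gauge's infeed deck, between the blue guides in front of the shut orange flap, and let go. Then use the yellow push stick to push the ring through the flap until it is fully inside the hood and the flap can swing shut behind it. Draw the stick out and lay it back down on its blue mat; leave the steel ring and the black ring where they are.

Things in the scene. Friction and masses are not known exactly. Their poses are not given: they have to be found in the camera images.
- brass_ring: Plain brass ring lying flat, the one to load: outer diameter 50 mm, bore 28 mm, 22 mm high, about 0.22 kg. Origin: centre of its underside. z up.
- steel_ring: Steel ring of the same size on the same pad; leave it alone. Origin: centre of its underside.
- black_ring: Black plastic ring of the same size on the same pad; leave it alone. Origin: centre of its underside.
- gauge: Fixed bench gauge. Origin: on the bench under the flap plane, mid-width; x points through the flap into the hood, z up. Aluminium deck 100 mm wide, top 10 mm above the bench, from x=-160 mm into the hood. Hood: x=0 to 130 mm, 100 wide, clear roof 66 mm above the bench. Behind it an electronics box: x=150 to 240 mm, 140 wide, 85 high.
- deck_spot (a point): Point on the deck top midway between the guides, 60 mm before the flap: a good place for the ring's centre. The two blue guides stand 8 mm above the deck, from x=-148 to -8 mm of the gauge, 60 mm apart in the clear, each 10 mm thick.
- dust_flap (a joint): Orange flap closing the port, 76 mm wide, 40 long, 3 thick, hinged at its top edge 44 mm above the deck. Radians: 0 = shut (hanging down), up to 1.4 swung inward; it opens only inward. A weak spring (about 1 N at its edge) shuts it. It drags over the ring's top and drops shut only once the ring's rear edge is some 35 mm past the flap plane (centre 60 mm) and the stick is out.
- push_stick: Yellow push stick lying flat, 0.1 kg. Origin: underside, below the middle of the red handle; x to its nose, z up. Bar 14 mm wide, 16 high, x=-50 to 95 mm; nose: cross bar 36 wide, 10 thick, 16 high; rear foot 40 wide, x=-57 to -43 mm. Red handle: 44 long (x), 14 wide (y), 16 to 60 mm above the underside; take it from above across its width.
- stick_nose (a point): Middle of the stick's front face, 8 mm above its underside.
- stick_mid (a point): Middle of the stick, on its underside, 20 mm ahead of the handle's middle.
- stick_mat: Fixed thin blue mat for the stick, 240 x 140 x 4 mm. Origin: centre of its underside.
- pad: Fixed thin brown cork pad on which the three rings lie, 200 x 200 x 4 mm. Origin: centre of its underside.
- hood_floor (a point): Centre of the dark disc on the hood's floor (deck top), 75 mm past the flap plane: a good resting place for the ring's centre. Inside, the hood is 80 mm wide with its back wall 120 mm past the flap plane. The port is 80 mm wide and 44 mm high above the deck.
Things that resemble listed ones, but are neither listed nor needed, are in the scene too. There is more than one size of the brass_ring; the one meant has the size given above.

How it is judged:
On the way, in this order (a step that is already met when the one before it is completed fails the run):
1. the brass ring stands released and flat on the deck between the guides, in front of the shut flap (x of brass_ring in the frame of gauge between -0.14 and -0.02 m and y of brass_ring in the frame of gauge between -0.015 and 0.015 m and height (world z) of brass_ring below 0.014 m and angle between brass_ring's own z axis and vertical below 0.08 rad and contact force between the fingers and brass_ring below 0.05 N and linear speed of brass_ring below 0.02 m/s and value of joint dust_flap below 0.08 rad), for 0.2 s.
2. the push stick is pushing the ring through the opened flap (x of brass_ring in the frame of gauge between -0.02 and 0.06 m and value of joint dust_flap above 0.3 rad and contact force between push_stick and brass_ring above 0.1 N and contact force between the fingers and brass_ring below 0.05 N), for 0.05 s.
3. the ring is inside, the stick is drawn out and the flap has shut (x of brass_ring in the frame of gauge above 0.03 m and value of joint dust_flap below 0.06 rad and x of stick_nose in the frame of gauge below 0.003 m), for 0.2 s.
At the end, for the whole second after the job is handed in: The brass ring lies flat and at rest on the deck inside the hood (centre 30 to 110 mm past the flap plane, within 30 mm of the middle), the flap is shut (under 0.06 rad), and the push stick lies flat, released and at rest on its blue mat (its middle within 70 mm of the mat's centre) (x of brass_ring in the frame of gauge between 0.03 and 0.11 m and y of brass_ring in the frame of gauge between -0.03 and 0.03 m and height (world z) of brass_ring below 0.015 m and angle between brass_ring's own z axis and vertical below 0.1 rad and linear speed of each of brass_ring, push_stick below 0.01 m/s and value of joint dust_flap below 0.06 rad and horizontal distance between stick_mid and stick_mat below 0.07 m and height (world z) of push_stick below 0.012 m and angle between push_stick's own z axis and vertical below 0.12 rad); the robot touches nothing.
It fails at once if the steel ring or the black ring is moved by more than 30 mm (distance of any of steel_ring, black_ring from where it was at the start of the episode above 0.03 m).
It also fails if it takes over 67 s, if anything falls off the work surface, if the arm or the gripper's body presses on something with over 40 N, if the wrist force passes 120 N, or if a joint passes its speed limit or range.

### The arm

A 6-joint arm with a two-finger parallel gripper is mounted at the origin on the work surface. World frame = base frame: x ahead of the robot, y to its left, z up, the work surface at z = 0. Lengths are in m, angles in rad, forces in N, time in s.
With the tool pointing down it reaches from about 0.375 to 0.925 m from the base axis. Payload 5.7 kg.
Tool frame: the origin (TCP) lies midway between the tips of the shut fingers; the grasp point (between the pads) lies 19 mm behind it; z points along the fingers, x is the direction in which the jaws open and shut, and the axes are right-handed (so a half turn about z gives the same grasp; the last joint's range is limited). The gripper opens to 88 mm and grips with 3 to 60 N. Pads are 20 mm wide; open, the fingers measure 115 mm over their backs; the gripper's body (75 mm by 178 mm) begins 61 mm behind the grasp point.
Start: joints at [-1.406, 0.359, 1.51, -0, 1.272, -0.115], TCP at [0.166, -0.577, 0.223] pointing down, gripper open.
Joint ranges: [-2.97, 2.97], [-1.01, 2.36], [0.21, 2.38], [-0.96, 4.11], [0.2, 2.71], [-2.98, 2.98]. Speed limits (rad/s): [2.39, 2.39, 3.14, 3.14, 3.14, 3.14].

### API

Orientations are given as a unit quaternion [x, y, z, w].
In Python, from bench import move_ptp, servo_line, goto_joints, move_gripper, sleep, inverse_kinematics, capture, PlanningError, close_job, spot_in, silhouettes, current_clock, current_joint_pos, current_qvel, current_joint_torque, current_position, current_orientation, current_force, current_torque, current_finger_gap gives the robot as it stands. Calls block until the motion is done:
- move_ptp(position, orientation): joint-space move of the TCP to a pose.
- servo_line(position, orientation=None, rate=0.15, contact_N=None): straight line of the TCP; orientation=None keeps the orientation; rate is the mean speed in m/s. With contact_N (N) it stops when the force on the tool has changed by that much, and returns True; else False.
- goto_joints(angles): joint-space move.
- move_gripper(opening): finger opening in m; the grip force is fixed at half the most; returns when the fingers have stopped.
- sleep(seconds).
- inverse_kinematics(position, orientation): joint angles nearest the present ones, or None.
- capture(name): name is "side" or "top" or "wrist"; returns a dict with "image" (420x560x3 uint8, blue, green, red), "range_z" (420x560 float32, m along the optical axis (not along the pixel's ray), 0 where there is no reading), "intrinsics" (3x3 intrinsics, pixels), "R" (3x3) and "t" (3): a world point X has camera coordinates R X + t. Camera axes: x right, y down, z forward; pixel columns grow to the right and rows downward; lengths in m; the calibration is good to about 2 mm. A picture is of the moment at which its call begins.
A pose or a line that the arm cannot do raises PlanningError and nothing moves.
- close_job(): hands the job in, once; it reports no verdict.
Trained networks look in the newest picture that a camera, given by its name, has taken for a name from the list of things; names that differ only in an ending like _2 or _b are one class to them, and where a whole thing is asked for, a point or a joint stands for the part that bears it (a point fixed in the world has none). Each returns a list of dicts, best first, with "conf" (0 to 1); they miss things now and then, are a little off and sometimes report something else, mostly with a low value. They report only what shows in the picture. A call takes as long as a camera call. They do not tell look-alikes from the thing itself.
- spot_in(camera, query): "xy" ([column, row] in pixels, amid what is visible of it).
- silhouettes(camera, query): "region" (420x560 bool, what is visible of it) and "xy" ([column, row] in pixels, amid what is visible of it).
Readings, each from a call of its own:
- current_clock(): time.
- current_joint_pos(): joint angles.
- current_qvel(): joint speeds.
- current_joint_torque(): joint torques, N m.
- current_position(): TCP position.
- current_orientation(): TCP orientation.
- current_force(): force on the tool from outside, world axes, zero at the start.
- current_torque(): the same for the moment, N m.
- current_finger_gap(): finger opening in m.
Only numpy, scipy, OpenCV 4.12 (cv2) and the standard library are available. Lean on these libraries where they do the work, as an engineer would, in place of code of your own. Each camera call takes 0.05 s, during which the arm holds its last target. There are 200 camera calls.

## Working session

There is one attempt and no reset: what is moved stays moved. The work goes in short steps, each a Python script; the robot and the scene stay as the last script left them, time stands still between calls to the robot, and variables do not carry over. Pictures are saved under pics/ and viewed, about 8 in all and at most 12, crops included, and the job is handed in when it is done.

```bash
ls; mkdir -p pics; cat > h.py <<'E'
import numpy as np, cv2
from bench import *
def world(c, uv, z=None):
    K,R,t=c["intrinsics"],c["R"],c["t"]
    d=np.linalg.inv(K)@np.array([uv[0],uv[1],1.0])
    C=-R.T@t; r=R.T@d
    if z is None: s=c["range_z"][int(round(uv[1])),int(round(uv[0]))]
    else: s=(z-C[2])/r[2]
    return C+s*r
def cloud(c):
    K,R,t=c["intrinsics"],c["R"],c["t"]
    v,u=np.mgrid[:420,:560]; Z=c["range_z"]
    P=np.stack([(u-K[0,2])/K[0,0]*Z,(v-K[1,2])/K[1,1]*Z,Z],-1)
    return (P-t)@R   # R^T(P-t)
E
python3 - <<'E'
from h import *
for n in ("top","side"):
    c=capture(n); cv2.imwrite(f"pics/{n}0.png",c["image"]); np.savez(f"{n}0.npz",**c)
    print(n,(-c["R"].T@c["t"]).round(3))
    for q in ("brass_ring","steel_ring","black_ring","gauge","push_stick","stick_mat","pad","dust_flap","hood_floor","deck_spot","stick_nose"):
        try: print(q,[(np.round(d["xy"]).astype(int).tolist(),round(d["conf"],2),world(c,d["xy"]).round(3).tolist()) for d in spot_in(n,q)])
        except Exception as e: print(q,e)
print(current_orientation(),current_clock())
E
```

```text
pics
top [0.456 0.065 1.091]
brass_ring [([146, 216], 0.79, [0.591, 0.34, 0.002]), ([170, 256], 0.74, [0.504, 0.289, 0.004]), ([140, 159], 0.59, [0.713, 0.353, 0.015]), ([99, 224], 0.49, [0.575, 0.442, 0.001])]
steel_ring [([180, 264], 0.53, [0.485, 0.263, 0.028])]
black_ring [([192, 215], 0.69, [0.589, 0.24, 0.017])]
gauge [([316, 152], 0.65, [0.711, -0.022, 0.065]), ([443, 265], 0.55, [0.476, -0.274, 0.056])]
push_stick [([440, 269], 0.79, [0.469, -0.274, 0.035])]
stick_mat [([432, 250], 0.81, [0.51, -0.27, 0.003])]
pad [([174, 239], 0.7, [0.539, 0.279, 0.006]), ([441, 266], 0.65, [0.475, -0.274, 0.044])]
dust_flap []
hood_floor [([312, 152], 0.65, [0.711, -0.014, 0.068])]
deck_spot [([312, 154], 0.77, [0.708, -0.013, 0.064])]
stick_nose [([436, 263], 0.87, [0.481, -0.274, 0.013])]
side [-0.016  0.773  0.591]
brass_ring [([190, 278], 0.75, [0.594, 0.322, 0.01]), ([146, 259], 0.72, [0.71, 0.339, 0.005]), ([145, 317], 0.67, [0.563, 0.442, 0.015])]
steel_ring [([246, 290], 0.58, [0.481, 0.289, 0.026])]
black_ring [([231, 256], 0.94, [0.577, 0.236, 0.027])]
gauge [([269, 186], 0.91, [0.671, 0.029, 0.066]), ([414, 185], 0.3, [0.468, -0.274, 0.03])]
push_stick [([418, 183], 0.95, [0.461, -0.276, 0.037]), ([291, 196], 0.62, [0.647, -0.019, 0.03])]
stick_mat [([404, 197], 0.96, [0.478, -0.247, 0.005])]
pad [([233, 255], 0.64, [0.595, 0.214, 0.007]), ([228, 290], 0.6, [0.522, 0.295, 0.009])]
dust_flap [([288, 196], 0.78, [0.648, -0.012, 0.032])]
hood_floor [([272, 186], 0.88, [0.665, 0.025, 0.067])]
deck_spot [([271, 189], 0.97, [0.66, 0.034, 0.063])]
stick_nose [([414, 183], 0.68, [0.47, -0.274, 0.036])]
[ 7.98809028e-01 -6.01584688e-01 -1.77476273e-05 -1.79316073e-05] 1.2
```

View pics/top0.png

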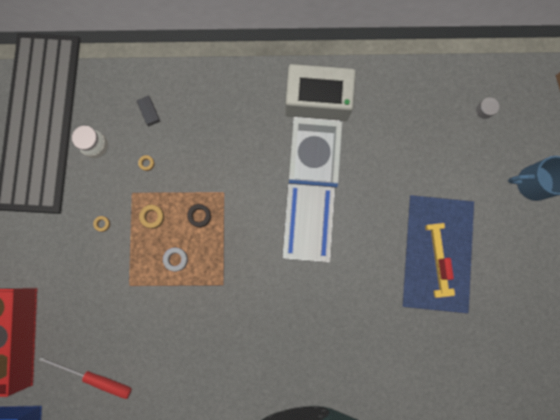

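View pics/side0.png

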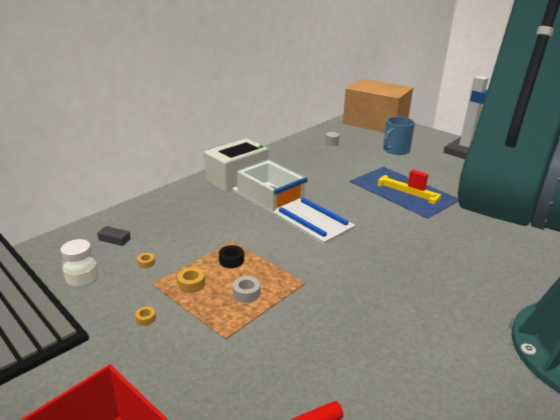

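The top view shows three brass candidates: on the pad (151,216) and two smaller rings off it at (146,163) and (101,224). The steel ring is at (175,259) and black at (199,215). The gauge flap line is at about (314,184), with the infeed towards the bottom. The stick's nose is at (436,227) and its handle at (446,268). I choose (151,216), the brass ring on the cork pad, and will check its size.

```bash
cat > m.py <<'E'
from h import *
c=dict(np.load("top0.npz")); im=c["image"]; hsv=cv2.cvtColor(im,cv2.COLOR_BGR2HSV)
def comps(mask,z,mina,box):
    x0,y0,x1,y1=box; m=np.zeros(mask.shape,np.uint8); m[y0:y1,x0:x1]=mask[y0:y1,x0:x1]
    n,l,s,ce=cv2.connectedComponentsWithStats(m)
    for i in range(1,n):
        if s[i,4]>=mina:
            px=np.argwhere(l==i)[:,::-1]
            W=np.array([world(c,p,z)[:2] for p in px]).astype(np.float32)
            r=cv2.minAreaRect(W); mu=W.mean(0); ev,E=np.linalg.eigh(np.cov(W.T)); d=E[:,1]*np.sign(E[0,1])
            print(ce[i].round(1),s[i,4],"mean",mu.round(4),"rectc",np.round(r[0],4),"size",np.round(r[1],4),"axis yaw",round(float(np.arctan2(d[1],d[0])),4), "circ",np.round(cv2.minEnclosingCircle(W)[1]*2,4))
H,S,V=cv2.split(hsv)
print("guides");comps((H>105)&(H<130)&(S>120)&(V>90),.018,30,(280,175,345,265))
print("flap bar");comps((H>105)&(H<130)&(S>100),.054,30,(280,170,345,190))
print("stick");comps((H>20)&(H<35)&(S>130)&(V>120),.02,20,(400,190,480,315))
print("handle");comps(((H<8)|(H>172))&(S>130)&(V>80),.064,20,(400,190,480,315))
print("mat");comps((H>105)&(H<130)&(S>80),.004,300,(395,190,480,315))
print("brass");comps((H>15)&(H<30)&(S>90)&(V>110),.026,20,(85,140,168,240))
for p in [(151,216),(146,163),(101,224),(175,259),(199,215)]: print(p,world(c,p,.026).round(4))
cv2.imwrite("pics/crop.png",np.hstack([cv2.resize(im[140:290,85:235],(390,390)),cv2.resize(im[170:320,285-15:420][:, :150],(390,390))]))
E
python3 m.py
```

```text
guides
[292.3 220.4] 140 mean [0.5751 0.0274] rectc [0.5762 0.0273] size [0.0046 0.1329] axis yaw -0.0942 circ 0.1331
[325.2 223. ] 154 mean [ 0.5686 -0.0422] rectc [ 0.5689 -0.0423] size [0.0051 0.1328] axis yaw -0.0955 circ 0.1331
flap bar
[313.5 183. ] 104 mean [ 0.6481 -0.0166] rectc [ 0.6483 -0.0156] size [0.0955 0.005 ] axis yaw 1.4783 circ 0.0957
stick
[436.6 238.9] 287 mean [ 0.5312 -0.276 ] rectc [ 0.5269 -0.2727] size [0.0362 0.0717] axis yaw 0.0764 circ 0.0745
[443.7 289.4] 189 mean [ 0.4257 -0.285 ] rectc [ 0.4292 -0.2859] size [0.0375 0.0353] axis yaw -0.8034 circ 0.0444
handle
[446.  268.5] 236 mean [ 0.4683 -0.2777] rectc [ 0.4681 -0.2774] size [0.0425 0.0231] axis yaw 0.0764 circ 0.0435
mat
[437.8 252.2] 5680 mean [ 0.5045 -0.2822] rectc [ 0.5022 -0.2835] size [0.135 0.235] axis yaw -0.1547 circ 0.2682
brass
[145.8 162.6] 129 mean [0.7024 0.338 ] rectc [0.7017 0.3375] size [0.0308 0.0299] axis yaw 0.905 circ 0.0334
[150.9 216.1] 353 mean [0.5873 0.3252] rectc [0.5874 0.3255] size [0.0506 0.0496] axis yaw 1.284 circ 0.0524
[101.1 223.3] 136 mean [0.5735 0.4294] rectc [0.5732 0.4295] size [0.0318 0.0294] axis yaw 1.0895 circ 0.0327
(151, 216) [0.5875 0.3249 0.026 ]
(146, 163) [0.7016 0.3375 0.026 ]
(101, 224) [0.5721 0.4295 0.026 ]
(175, 259) [0.4966 0.2734 0.026 ]
(199, 215) [0.5882 0.2239 0.026 ]
```

```bash
python3 - <<'E'
from h import *
from scipy.spatial.transform import Rotation as Rr
c=capture("wrist");R,t=c["R"],c["t"]
T=Rr.from_quat(current_orientation()).as_matrix(); p=current_position()
print("cam in tool",(T.T@(-R.T@t-p)).round(3)); print("cam axes in tool\n",(T.T@R.T).round(2)); print(c["intrinsics"]); print(T.round(3))
E
```

```text
cam in tool [ 0.001 -0.085 -0.161]
cam axes in tool
 [[ 1.    0.    0.  ]
 [-0.    0.95  0.31]
 [ 0.   -0.31  0.95]]
[[350.18185079   0.         280.92789359]
 [  0.         350.18185079 206.15689708]
 [  0.           0.           1.        ]]
[[ 0.276 -0.961 -0.   ]
 [-0.961 -0.276  0.   ]
 [-0.    -0.    -1.   ]]
```

Ring at (151,216) measures 50 mm (the others are about 30 mm), and the guide spacing of 69.8 mm matches 60+10. I'll hover over the ring and refine with the wrist camera.

```bash
cat >> h.py <<'E'
from scipy.spatial.transform import Rotation as Rr
def q(psi):
    x=np.array([np.cos(psi),np.sin(psi),0]); z=np.array([0,0,-1.]); return Rr.from_matrix(np.stack([x,np.cross(z,x),z],1)).as_quat().tolist()
def blobs(c,mask,z,mina=100):
    n,l,s,ce=cv2.connectedComponentsWithStats(mask.astype(np.uint8)); out=[]
    for i in range(1,n):
        if s[i,4]>=mina:
            px=np.argwhere(l==i)[:,::-1]
            W=np.array([world(c,p,z)[:2] for p in px]).astype(np.float32); r=cv2.minAreaRect(W)
            b=cv2.boxPoints(r); e=max((b[1]-b[0],b[2]-b[1]),key=np.linalg.norm); e=e*(1 if e[0]>0 else -1)
            out.append((ce[i].round().tolist(),int(s[i,4]),np.round(r[0],4).tolist(),np.round(sorted(r[1]),4).tolist(),round(float(np.arctan2(e[1],e[0])),4)))
    return out
def hsv(c): return cv2.split(cv2.cvtColor(c["image"],cv2.COLOR_BGR2HSV))
E
python3 - <<'E'
from h import *
move_ptp([0.587,0.325,0.13],q(-0.095)); 
c=capture("wrist"); cv2.imwrite("pics/w1.png",c["image"])
np.savez("w1.npz",**c)
P=cloud(c); 
for d in silhouettes("wrist","brass_ring"):
    m=d["region"]; W=P[m]; top=m&(P[...,2]>0.023)&(P[...,2]<0.03)
    print(d["conf"],np.round(d["xy"]),blobs(c,top,.026), W[:,2].max())
    px=np.argwhere(top)[:,::-1]; 
    if len(px)>50: 
        X=P[top][:,:2].astype(np.float32); print("cloud circ",cv2.minEnclosingCircle(X),"z",np.median(P[top][:,2]))
print(current_clock(),current_finger_gap(),current_position())
E
```

```text
0.87 [426. 166.] [] 0.29132294396852515
0.76 [276. 209.] [([279.0, 200.0], 1911, [0.5868, 0.3273], [0.0476, 0.0482], -0.8779)] 0.29132294396852515
cloud circ ((0.5862240791320801, 0.3265575170516968), 0.024874819442629814) z 0.025139423619341676
0.59 [243.  46.] [] 0.29132294396852515
4.8333 0.08765683868748599 [0.58734427 0.32440984 0.13006942]
```

View pics/w1.png

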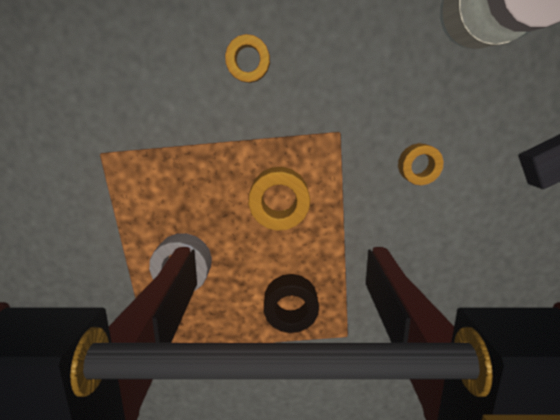

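The close view confirms the large brass ring on the cork at (280,199). The small ones at (247,58) and (422,165) are off the pad. Both cameras agree within 1.5 mm. Grasping now, then carrying it over the deck.

```bash
python3 - <<'E'
from h import *
p=[0.587,0.326]
servo_line(p+[0.010],q(-0.095),rate=0.12,contact_N=8); print(current_position())
move_gripper(0.02); print("gap",current_finger_gap())
servo_line(p+[0.13],rate=0.2)
g=np.array([0.650,-0.015]); u=np.array([np.cos(-.095),np.sin(-.095)])
s=(g-0.07*u).tolist()
move_ptp(s+[0.15],q(-0.095))
c=capture("wrist"); cv2.imwrite("pics/w2.png",c["image"]); np.savez("w2.npz",**c)
H,S,V=hsv(c)
for b in blobs(c,(H>105)&(H<130)&(S>120)&(V>60),.018,150): print(b)
print("gap",current_finger_gap(),current_clock(),s)
E
```

```text
[0.58771625 0.32631259 0.01082688]
gap 0.04838452537559003
([368.0, 207.0], 1388, [0.6556, -0.0306], [0.0097, 0.1192], 1.4783)
([270.0, 155.0], 1820, [0.575, 0.0287], [0.0093, 0.1387], -0.0929)
([219.0, 231.0], 617, [0.525, -0.0364], [0.0106, 0.0509], -0.0927)
([332.0, 231.0], 368, [0.6215, -0.0454], [0.0106, 0.0319], -0.0927)
([272.0, 398.0], 5020, [0.5472, -0.2323], [0.0546, 0.1513], -0.092)
gap 0.048672512031015025 8.7417 [0.5803156375071329, -0.008359998195580988]
```

View pics/w2.png

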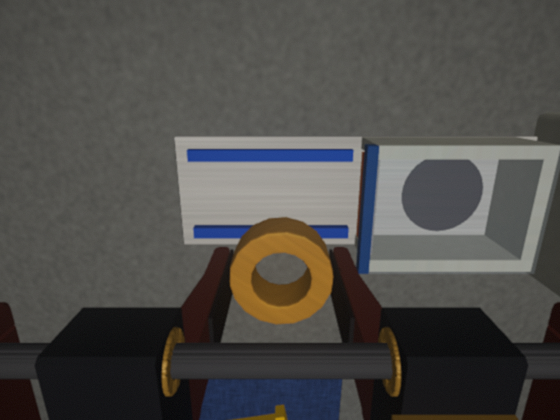

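Ring held at (280,270); guides at (270,155) and (275,231), flap bar at (367,207). The wrist and top views agree on the gauge within 2 mm. Before lowering I'll check where the ring sits in the grip.

```bash
python3 - <<'E'
from h import *
yaw=-0.094; u=np.array([np.cos(yaw),np.sin(yaw)]); n=np.array([-u[1],u[0]]); g=np.array([0.6498,-0.0139])
c=dict(np.load("w2.npz")); H,S,V=hsv(c); P=cloud(c)
m=(H>12)&(H<30)&(S>90)&(P[...,2]>0.160)&(P[...,2]<0.172); m[:200]=0;m[330:]=0
X=P[m][:,:2].astype(np.float32); cc,r=cv2.minEnclosingCircle(X); tcp=current_position()[:2]
off=np.array(cc)-np.array(tcp); print("ring off tcp",off.round(4),r,"z",np.median(P[m][:,2]),m.sum())
ol=float(off@n) if abs(off@n)<0.008 else 0.0
s=(g-0.07*u-ol*n)
print("lateral used",ol,s)
servo_line(s.tolist()+[0.05],q(yaw),rate=0.15)
hit=servo_line(s.tolist()+[0.0165],rate=0.05,contact_N=6); print(hit,current_position())
move_gripper(0.066); sleep(0.2)
servo_line(s.tolist()+[0.15],rate=0.2)
sleep(0.2)
c=capture("wrist"); cv2.imwrite("pics/w3.png",c["image"]); np.savez("w3.npz",**c)
H,S,V=hsv(c);P=cloud(c); m=(H>12)&(H<30)&(S>90)&(P[...,2]>0.026)&(P[...,2]<0.037)
X=P[m][:,:2].astype(np.float32); cc,r=cv2.minEnclosingCircle(X); d=np.array(cc)-g
print("ring gauge xy",d@u,d@n,r,np.median(P[m][:,2]),current_clock())
E
```

```text
ring off tcp [ 0.0005 -0.0004] 0.026018917560577393 z 0.16469665434182346 5763
lateral used -0.0003582198755229301 [ 0.58014266 -0.00697305]
True [ 0.57924439 -0.00689898  0.01599851]
ring gauge xy -0.07014633338850863 0.0012482651332354421 0.024744559079408646 0.031117799404916578 12.0
```

The ring is on the deck at gauge (-70, +1) mm, with its top at 31 mm, so it is flat. Now the stick.

```bash
python3 - <<'E'
from h import *
psi=-np.pi/2+0.11
move_ptp([0.47,-0.278,0.17],q(psi)); move_gripper(0.05)
c=capture("wrist"); cv2.imwrite("pics/w4.png",c["image"]); np.savez("w4.npz",**c)
H,S,V=hsv(c);P=cloud(c)
red=((H<8)|(H>172))&(S>130)&(V>60)
print("handle top",blobs(c,red&(P[...,2]>.058)&(P[...,2]<.07),.064,100))
print("yellow",blobs(c,(H>20)&(H<35)&(S>130)&(V>60)&(P[...,2]>.015)&(P[...,2]<.026),.020,60))
print(current_clock())
E
```

```text
handle top [([285.0, 206.0], 828, [0.4695, -0.2821], [0.0133, 0.0423], 0.0934)]
yellow [([286.0, 121.0], 1662, [0.5253, -0.2774], [0.0355, 0.0727], 0.112), ([283.0, 238.0], 149, [0.4241, -0.2867], [0.0114, 0.0135], -1.4622)]
13.65
```

View pics/w4.png

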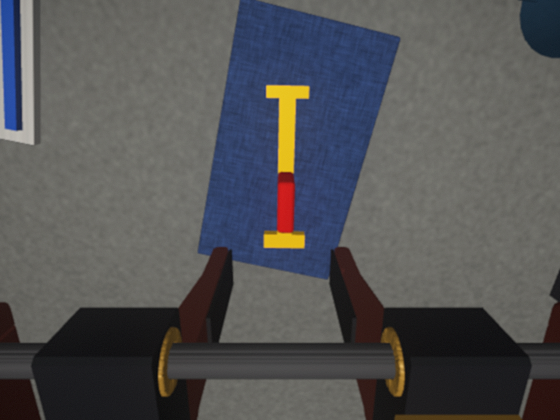

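The stick is clear in the view: nose (287,91), handle (285,206), foot (284,240). Its yaw is about 0.095 and the measured nose face is about 93 mm ahead of the handle, which fits 95. Grasping it and staging it behind the ring.

```bash
python3 - <<'E'
from h import *
h=[0.4695,-0.282]; psi=-np.pi/2+0.095
servo_line(h+[0.08],q(psi),rate=0.15)
print(servo_line(h+[0.026],rate=0.08,contact_N=8),current_position())
move_gripper(0.0); print("gap",current_finger_gap(),current_position())
servo_line(h+[0.12],rate=0.15)
yaw=-0.094; u=np.array([np.cos(yaw),np.sin(yaw)]); n=np.array([-u[1],u[0]]); g=np.array([0.6498,-0.0139])
s=(g-0.212*u).tolist()
move_ptp(s+[0.12],q(-np.pi/2+yaw))
c=capture("wrist"); cv2.imwrite("pics/w5.png",c["image"]); np.savez("w5.npz",**c)
H,S,V=hsv(c);P=cloud(c)
m=(H>20)&(H<35)&(S>130)&(V>60)&(P[...,2]>.07)&(P[...,2]<.125)
W=(P[m]-np.r_[g,0]); A=np.c_[W[:,:2]@u,W[:,:2]@n,W[:,2]]
print("stick ext gauge",np.percentile(A,[1,99],axis=0).round(4).tolist())
f=A[A[:,0]>A[:,0].max()-0.008]; print("nose y",f[:,1].min(),f[:,1].max(),"z top",np.median(f[:,2]), "max x", np.percentile(A[:,0],99.7))
print(current_position(),current_clock())
E
```

```text
False [ 0.46971259 -0.28216972  0.0262104 ]
gap 0.014163059692790718 [ 0.46951426 -0.28201792  0.0261215 ]
stick ext gauge [[-0.1914, -0.0179, 0.1115], [-0.1184, 0.0157, 0.1145]]
nose y -0.019055432827880983 0.0167827489704334 z top 0.11298900677757588 max x -0.11831049086280838
[0.43963325 0.00507626 0.11992733] 17.8167
```

View pics/w5.png

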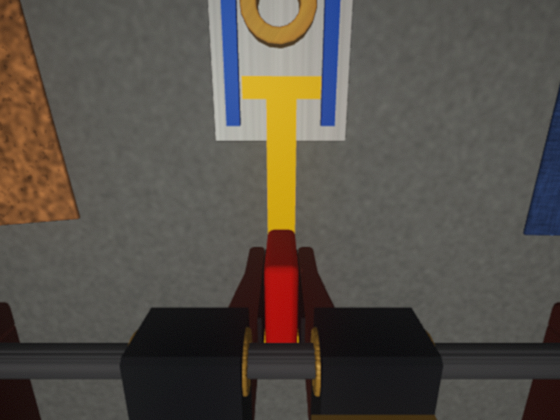

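The stick is held square, with its nose face at gauge -118 mm and centred within 1 mm. The ring is ahead at (279,10). Lowering, then pushing.

```bash
python3 - <<'E'
from h import *
yaw=-0.094; u=np.array([np.cos(yaw),np.sin(yaw)]); n=np.array([-u[1],u[0]]); g=np.array([0.6498,-0.0139])
at=lambda x,z:(g+x*u).tolist()+[z]
print(servo_line(at(-0.212,0.034),rate=0.08,contact_N=6),current_position())
z=max(0.034,current_position()[2])
servo_line(at(-0.105,z),rate=0.06)      # ring centre ~ +15 mm
c=capture("side"); cv2.imwrite("pics/s1.png",cv2.resize(c["image"][130:270,200:400],(800,560)))
print("F",np.round(current_force(),2),current_position())
servo_line(at(-0.044,z),rate=0.06)
print("F",np.round(current_force(),2),(np.array(current_position()[:2])-g)@u)
servo_line(at(-0.212,z),rate=0.12)
sleep(0.4)
for nm in ("top","side"):
    c=capture(nm); np.savez(nm+"2.npz",**c)
    if nm=="side": cv2.imwrite("pics/s2.png",np.vstack([cv2.resize(c["image"][130:270,200:400],(430,300)),cv2.resize(T,(430,300))]))
    else: T=c["image"][110:270,250:400]
    H,S,V=hsv(c)
    m=(H>12)&(H<30)&(S>90)&(V>60); b=np.zeros_like(m)
    if nm=="top": b[110:270,280:350]=1
    else: b[150:230,230:330]=1
    for r in blobs(c,m&b,.032,20): print(nm,r,"gauge",((np.array(r[2])-g)@u).round(4),((np.array(r[2])-g)@n).round(4))
print(current_clock())
E
```

```text
False [0.43911884 0.00594536 0.03432894]
F [-1.49  0.28 -1.64] [ 0.54552471 -0.00409377  0.03451932]
F [ 0.86  0.29 -3.71] -0.043373721967721005
top ([307.0, 246.0], 143, [0.5161, -0.0008], [0.0308, 0.0335], 1.4568) gauge -0.1343 0.0005
side ([271.0, 183.0], 54, [0.7213, -0.0332], [0.019, 0.0437], -0.1161) gauge 0.073 -0.0125
side ([288.0, 196.0], 266, [0.651, -0.0164], [0.0392, 0.1191], 1.5088) gauge 0.0014 -0.0024
side ([325.0, 223.0], 85, [0.5168, 0.0196], [0.017, 0.0465], -0.9207) gauge -0.1356 0.0209
24.2417
```

View pics/s2.png

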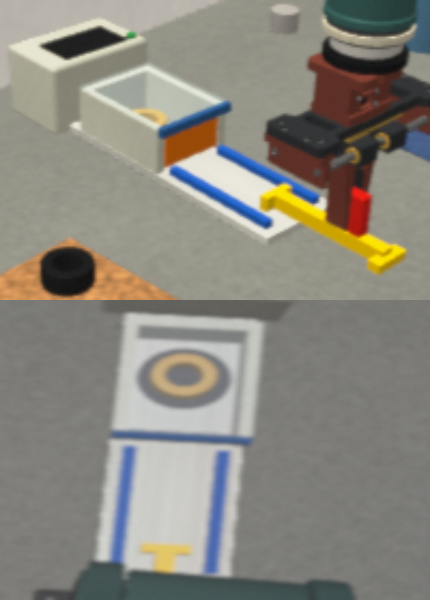

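The ring sits centred on the dark disc in the hood (crop pixel (183,375)), the orange flap hangs shut and the stick is out. Returning the stick to its original spot.

```bash
python3 - <<'E'
from h import *
h=[0.4705,-0.2815]; psi=-np.pi/2+0.095
p=current_position(); servo_line([p[0],p[1],0.12],rate=0.15)
move_ptp(h+[0.10],q(psi))
servo_line(h+[0.045],rate=0.12)
print(servo_line(h+[0.0255],rate=0.04,contact_N=4),current_position())
move_gripper(0.045); sleep(0.2)
servo_line(h+[0.17],rate=0.2)
sleep(0.3)
c=capture("wrist"); np.savez("w6.npz",**c); H,S,V=hsv(c);P=cloud(c)
red=((H<8)|(H>172))&(S>130)&(V>60)
print("handle",blobs(c,red&(P[...,2]>.055)&(P[...,2]<.075),.064,100), "z",np.median(P[red&(P[...,2]>.055)&(P[...,2]<.075)][:,2]))
yl=(H>20)&(H<35)&(S>130)&(V>60)&(P[...,2]>.010)&(P[...,2]<.03)
for b in blobs(c,yl,.02,60): print("yellow",b)
pts=P[yl]; A=np.c_[pts[:,:2],np.ones(len(pts))]; print("plane",np.linalg.lstsq(A,pts[:,2],rcond=None)[0].round(3),np.median(pts[:,2]))
W=c["image"]
goto=[0.40,-0.35,0.25]
c=capture("top"); cv2.imwrite("pics/end.png",np.hstack([cv2.resize(W,(400,300)),cv2.resize(c["image"],(400,300))]))
c=capture("side"); cv2.imwrite("pics/ends.png",np.vstack([cv2.imread("pics/end.png"),cv2.resize(c["image"][130:250,200:480],(800,300))]))
print(current_clock(),current_finger_gap(),current_force())
E
```

```text
True [ 0.47025602 -0.28155882  0.02601317]
handle [([282.0, 204.0], 833, [0.4707, -0.2824], [0.0126, 0.0436], 0.0903)] z 0.06310890331108468
yellow ([282.0, 119.0], 1668, [0.5256, -0.2767], [0.0346, 0.0732], 0.0964)
yellow ([281.0, 239.0], 582, [0.4226, -0.2868], [0.0156, 0.0377], -1.4734)
plane [0.032 0.004 0.003] 0.019094175415576085
29.3583 0.04486919533791056 [-0.3298978  -0.47866701  0.40908965]
```

View pics/ends.png

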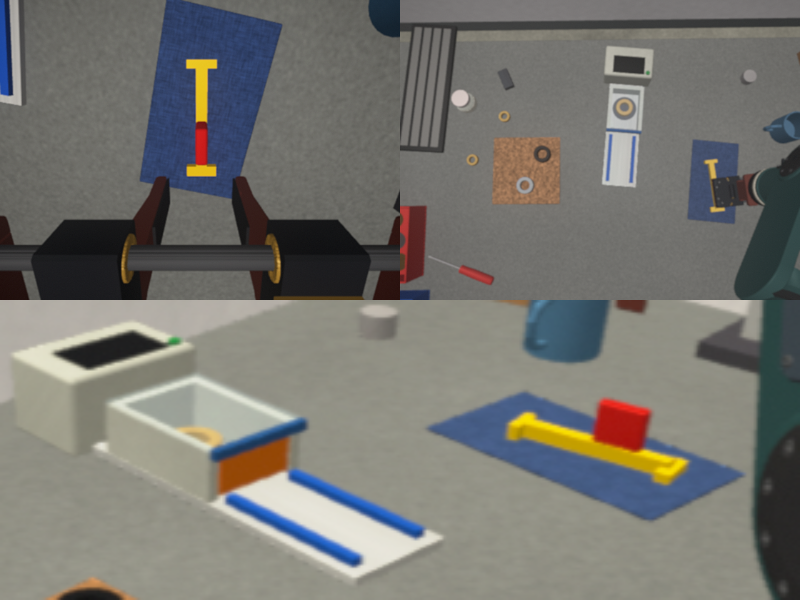

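The stick lies flat on the mat, at (201,120) in the wrist tile. The ring is on the hood disc at (624,107) in the top tile, the flap is shut, and the steel and black rings are in place. Handing in.

```bash
python3 -c "
from bench import *
close_job()"
```

```text
the job is handed in; nothing more can be done
```

I loaded the 50 mm brass ring, pushed it through the flap with the stick, laid the stick back on its mat and handed the job in. That took about 29 s of the 67 s allowed; `close_job()` gives no verdict.

- **Loading:** The ring was released flat on the deck at about (-70, +1) mm in the gauge frame. That is 10 mm further back than the suggested spot but inside the allowed range.
- **Pushing:** The push ended with the nose about 51 mm past the flap plane. The last pictures show the ring on the dark disc (about 75 mm past the flap) and the flap hanging shut.
- **Stick:** It lies flat and released, within about 2 mm of where it started. Its middle is roughly 15 mm from the mat's centre.
- **Other rings:** In the last top view the steel and black rings look unmoved; I did not measure them again.

**Disagreements and gaps:**
- The top and wrist cameras differed by 1–2 mm on where the gauge is.
- The finger gap read 48.4 mm on the 50 mm ring.
- My colour mask did not pick out the ring inside the hood in the top view. From the side it caught only part of it, at about (73, -12) mm. The ring's final position therefore rests on the pictures.
- A plane fitted to the stick's top read a tilt of about 0.03 rad, which is close to depth noise and below the 0.12 limit.
- I did not measure the flap angle or the stick's contact force on the ring during the push.

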